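Release and open the filter slide with the pin tool

ROBOT

A 6-joint arm with a two-finger parallel gripper is mounted at the origin on the work surface. World frame = base frame: x ahead of the robot, y to its left, z up, the work surface at z = 0. Lengths are in mm, angles in rad, forces in N, time in s.
With the tool pointing down it reaches from about 400 to 925 mm from the base axis. Payload 12.5 kg.
Tool frame: the origin (TCP) lies at the very end of the fingers, on their centre line; the grasp point (between the pads) lies 19 mm behind it; z points along the fingers, y is the line along which they close (so a half turn about z gives the same grasp; the last joint's range is limited). The gripper opens to 95 mm and grips with 3 to 60 N. Pads are 20 mm wide; open, the fingers measure 119 mm over their backs; the gripper's body (75 mm by 180 mm) begins 59 mm behind the grasp point.
Start: joints at [-1.371, 0.491, 1.559, -0, 1.092, -0.106], TCP at [188.183, -596.015, 214.661] pointing down, gripper open.
Joint ranges: [-3.1, 3.1], [-0.84, 2.19], [0.05, 2.79], [-1.13, 4.28], [0.06, 2.93], [-2.69, 2.69]. Speed limits (rad/s): [2.22, 2.22, 2.79, 3.14, 3.14, 3.14].

INTERFACE

Orientations are given as [roll, pitch, yaw] about the fixed x, y, z axes, in that order (R = Rz(yaw) Ry(pitch) Rx(roll)).
In Python, from cell import env gives the robot as it stands.
- The arm moves only by the shell command python3 steer.py 'ROWS'. ROWS is a JSON list that holds a single list of rows (three levels of brackets), with 1 to 5 rows, each of 5 numbers: dx, dy, dz in mm, then a turn about the tool's z in rad, then the opening from 0.0 (shut) to 1.0 (fully open); each row is the pose to reach, as a shift and turn from the pose commanded when the command began, along the tool's axes at that moment; what a row does not reach only later rows make up. A row lasts 1/12 s, in which the tool goes at most 41.7 mm and 0.125 rad, less where a joint would pass 70% of its speed; a pose out of reach is approached as far as the arm can. The fingers move at their own pace and stop on an object; the grip force is fixed at half the most. Time passes only in rows, so rows that do not move let the fingers close. It prints the time, the measured TCP pose, the force, the opening and the grip force at its end. Input that does not fit is refused with a message, and nothing moves.
- env.state(): the state, without advancing time (a new reading comes with each control period).
- env.read_camera(name): name is "scene" or "top"; returns (picture, depth): 400x640x3 uint8, red, green, blue; 400x640 float32, mm along the optical axis (not along the pixel's ray), 0 where there is no reading.
- env.camera_info(name): a dict with "vertical_fov" (degrees; the focal length in pixels is half the picture's height over the tangent of half this angle, whatever the lens; pixels are square), "cx", "cy" (the principal point, pixels), "origin" and "attitude" of the camera in the world. Camera axes: x right, y down, z forward; pixel columns grow to the right and rows downward; lengths in mm; the calibration is good to about 2 mm. A picture is of the moment at which its call begins. camera_info takes no time and is no camera call.
- env.job_done(): hands the job in; it is judged then, once.
The state is a dict: "t": time; "joints": joint angles; "qvel": joint speeds; "tau": joint torques, N m; "eef_pos": TCP position; "tcp_rot": TCP orientation; "ft_force": force on the tool from outside, world axes, zero at the start; "moment": the same for the moment, N m; "opening": opening from 0.0 (shut) to 1.0 (fully open); "grip_force": force on a finger pad.
Only numpy, scipy, OpenCV 4.12 (cv2) and the standard library are available. Lean on these libraries where they do the work, as an engineer would, in place of code of your own. Each camera call takes 0.05 s, during which the arm holds its last target. There are 200 camera calls.

TASK

The filter of the small bench unit with the sloping front has to be changed: take the pin tool from its stand, press the recessed release button in the filter slide with the pin and, keeping the button held down, push the slide out sideways as far as it goes. Then lift the pin out and stand the tool back in the hole of the stand it came from, without knocking over or shifting the jar, the beaker or the other tool.

Things in the scene. Friction and masses are not known exactly. Their poses are not given: they have to be found in the camera images.
- filter_unit: White wedge-shaped bench unit, fixed, 218 deep (x) x 240 wide (y) x 153 mm high. Origin: centre of its underside; x to its back, y towards the side where the slide comes out, z up. The front panel slopes 38 degrees from level (front edge 30 mm high), its normal leaning to -x. Two 14 mm high aluminium rails cross the panel in y, the grey filter slide between them.
- well_mouth (a point): Centre of the mouth of the release well in the slide's top face; moves with the slide. z out along the well's axis (38 degrees from vertical), y level, the way the slide is pushed out, x up the slope. Round well, 12 mm wide. The button's face lies 12 mm below the mouth, 19 mm when fully pressed. The pin must be in line with the well within about 15 degrees; it moves the slide by the well's wall.
- slide_end (a point): Middle of the slide's small end lip, its outer end (+y of the well), 125 mm from the well; axes as well_mouth. The slide is a plate 46 (x) x 140 (y) x 20 mm thick (plus the 10 mm lip) with a dark barred window; its top face stands 6 mm over the rails. The well is 25 mm from the plate's inner end.
- filter_slide (a joint): How far the slide is pushed out, m: 0 closed (start), 0.048 fully out (stop). Latched unless the button is held down: with the button up it moves only about 2.5 mm, and if the button comes up on the way the latch catches again in a notch. Friction about 1.5 N plus 6 N s/m.
- release_button (a joint): Travel of the spring button into the well, m: 0 up, 0.007 fully down. The latch is free beyond about 0.005. The spring takes 1.2 N to start and 4 N fully down.
- pin_tool: Pin tool, 60 to 100 g, upright in its stand. Origin: centre of the underside of its 24 mm collar (4 mm thick), which rests on the stand's top; z towards the handle. Above the collar a square aluminium handle 14 x 14 mm (sides along the tool's x and y), up to z = 84 mm, three dark bands near the top; below it a steel pin 5 mm in diameter, 50 mm long.
- pin_tip (a point): End of the pin, on the tool's axis, 50 mm below the tool's origin; axes as the tool.
- pin_stand_hole (a point): Centre of the mouth of the hole in the pin tool's stand, on the top face of the stand, 64 mm above the bench. The stand is a fixed grey block 60 x 60 x 64 mm; the hole is vertical, 12 mm in diameter and 56 mm deep. z up. A like stand on the other side of the bench holds the blade tool.
- blade_tool: Bystander, to be left alone: tool with a round handle 16 mm in diameter, a ball on top and a flat blade, standing in a stand like the pin tool's. Origin: underside of its collar, on the stand's top.
- sample_jar: Bystander: jar 52 mm in diameter, 58 mm high, loose on the bench in front of the unit's sloping side. Origin: centre of its underside.
- beaker: Bystander: clear beaker 66 mm in diameter, 85 mm high, loose on the bench. Origin: centre of its underside.

How it is judged:
By the outcome, as a careful person would: the job done as asked, in the order asked, and still so for the second after the job is handed in, with the robot touching nothing.
It also fails if it takes over 61 s, if anything falls off the work surface, if the arm or the gripper's body presses on something with over 40 N, if the wrist force passes 120 N, or if a joint passes its speed limit or range.

## Working session

There is one attempt and no reset: what is moved stays moved. The work goes in short steps, Python scripts to look and compute and a shell command to move; the robot and the scene stay as the last step left them, time stands still between calls to the robot, and variables do not carry over. Pictures are saved under pics/ and viewed, at most 10 in all, crops included, and the job is handed in when it is done.

```bash
ls; mkdir -p pics; python3 - <<'E'
from cell import env
import cv2,numpy as np
for n in("scene","top"):
    p,d=env.read_camera(n); print(n,env.camera_info(n))
    cv2.imwrite(f"pics/{n}0.png",p[:,:,::-1]); np.savez(f"{n}0.npz",p=p,d=d)
print(env.state())
E
```

```text
cell.py
pics
steer.py
scene {'vertical_fov': 53.62806939249713, 'cx': 317.99325687662554, 'cy': 197.01666566166293, 'origin': array([1014.47938686,  -98.62257365,  856.73359567]), 'attitude': array([-2.59668235, -0.00713312,  1.47636327])}
top {'vertical_fov': 51.87932934712197, 'cx': 324.868993974482, 'cy': 199.60491717036456, 'origin': array([ 469.48323018,  -46.47883347, 1232.83653901]), 'attitude': array([-3.07838217, -0.01605879, -1.56019416])}
{'t': 0.1, 'joints': array([-1.37057482e+00,  4.91507464e-01,  1.55936430e+00, -2.47050079e-05,
        1.09170317e+00, -1.05603403e-01]), 'qvel': array([-0.0007344 , -0.00316137, -0.00120525, -0.00038369, -0.00035546,
       -0.00138592]), 'tau': array([ 2.32417035e-03, -6.13625550e+01, -2.58605897e+01,  6.94131874e-02,
        4.70574468e-02, -5.34573303e-05]), 'eef_pos': array([ 188.14804875, -595.79378092,  214.12343706]), 'tcp_rot': array([-3.14061353e+00, -8.17494419e-05,  3.05836268e-01]), 'ft_force': array([-0.53560888, -0.60817453,  0.21795964]), 'moment': array([ 0.04023513,  0.0095537 , -0.02800301]), 'grip_force': 0.0, 'opening': 0.999721574355209}
```
View pics/scene0.png

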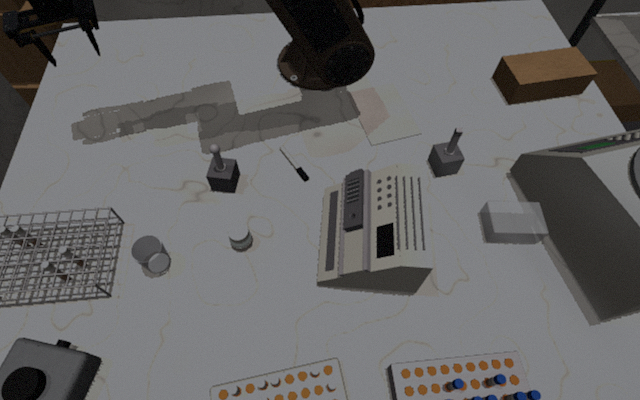

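View pics/top0.png

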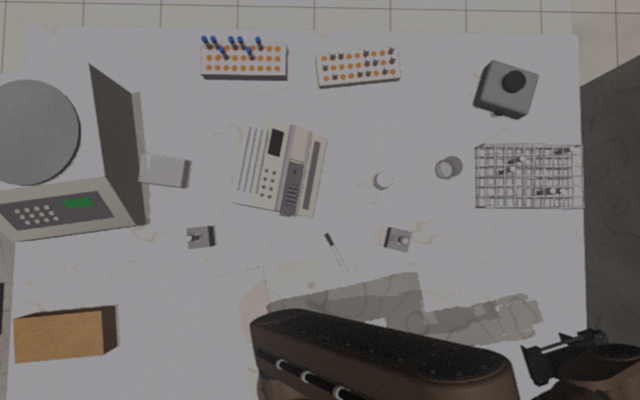

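The scene view shows the pin tool (square handle) at (447,150), the blade tool (ball top) at (223,170), and the unit with its slide at about (353,200). The jar is at (240,240) and the beaker at (152,258). In the top view the pin stand is at (200,237), the slide runs from about (300,160) to (287,213), and the jar is at (383,180). I'll enlarge the important regions.

```bash
cat > h.py <<'E'
import numpy as np,cv2
from scipy.spatial.transform import Rotation as R
from cell import env
def cam(n):
    i=env.camera_info(n); f=200/np.tan(np.radians(i["vertical_fov"])/2)
    return f,i["cx"],i["cy"],np.array(i["origin"]),R.from_euler("xyz",i["attitude"]).as_matrix()
def ray(n,u,v):
    f,cx,cy,o,M=cam(n); return o,M@np.array([(u-cx)/f,(v-cy)/f,1.])
def plane(n,u,v,z):
    o,d=ray(n,u,v); return o+d*(z-o[2])/d[2]
def pt(n,u,v,z):           # z = depth
    o,d=ray(n,u,v); return o+d*z
def two(a,b):              # a,b = pixel in scene, top
    o1,d1=ray("scene",*a);o2,d2=ray("top",*b)
    s=np.linalg.lstsq(np.c_[d1,-d2],o2-o1,rcond=None)[0]
    p,q=o1+d1*s[0],o2+d2*s[1]; return (p+q)/2,np.linalg.norm(p-q)
def proj(n,P):
    f,cx,cy,o,M=cam(n); c=M.T@(np.array(P)-o); return cx+f*c[0]/c[2],cy+f*c[1]/c[2]
def crop(p,u,v,w,h,k,gain=1.8):
    c=p[v:v+h,u:u+w,::-1]; return cv2.resize(np.clip(c*gain,0,255).astype(np.uint8),None,fx=k,fy=k,interpolation=cv2.INTER_CUBIC)
E
python3 - <<'E'
from h import *
s=np.load("scene0.npz")["p"];t=np.load("top0.npz")["p"]
A=crop(s,310,160,130,140,4) # 520x560
B=crop(s,420,120,50,60,4)   # 200x240
C=crop(t,180,215,50,60,4)
cv2.imwrite("pics/c1.png",np.hstack([A,np.vstack([B,C,np.zeros((80,200,3),np.uint8)])]))
cv2.imwrite("pics/c2.png",crop(t,225,110,110,115,5))
E
```

View pics/c1.png

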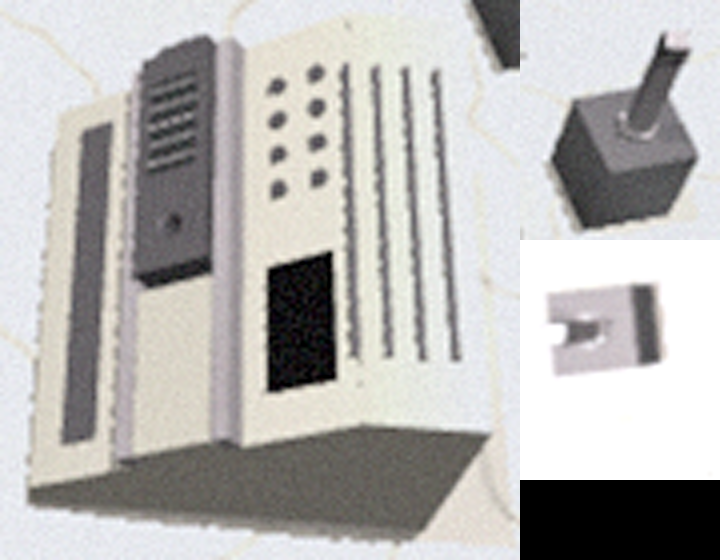

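View pics/c2.png

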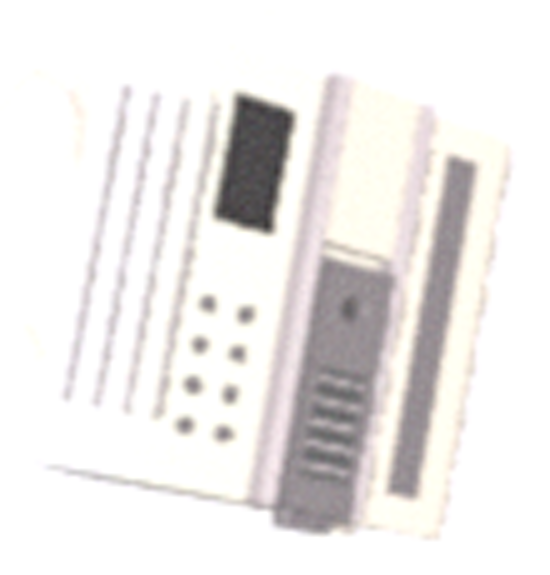

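The crops show the well as a dark spot at scene ≈(353,215.5) and top ≈(294.8,171.6). The slide's inner corners and the stand and handle tops are also clear, so I'll triangulate them.

```bash
python3 - <<'E'
from h import *
np.set_printoptions(precision=1,suppress=True)
Z={n:np.load(n+"0.npz") for n in("scene","top")}
G={n:cv2.cvtColor(Z[n]["p"],cv2.COLOR_RGB2GRAY).astype(float) for n in Z}
def dark(n,u,v,r=4):
    y,x=np.mgrid[v-r:v+r+1,u-r:u+r+1]; g=G[n][v-r:v+r+1,u-r:u+r+1]
    w=np.clip(np.median(g)-6-g,0,None); return (x*w).sum()/w.sum(),(y*w).sum()/w.sum()
S=lambda x,y:(310+(x+.5)/4-.5,160+(y+.5)/4-.5); T=lambda x,y:(225+(x+.5)/5-.5,110+(y+.5)/5-.5)
ws,wt=dark("scene",353,215),dark("top",295,171); print("well px",ws,wt); print("well",*two(ws,wt))
print("inner corner dn",*two(S(136,273),T(390,270))); print("inner corner up",*two(S(211,258),T(323,258)))
for n,(u,v) in(("scene",(361,219)),("top",(297,167))): print("slide face depth",n,pt(n,u,v,Z[n]["d"][v,u]))
# yaw from groove and slide edges, cast on planes
for a,b,z in(((447,158),(388,495),55),((475,160),(418,497),45),((323,258),(275,512),110),((430,110),(385,350),80)):
    d=plane("top",*T(*b),z)-plane("top",*T(*a),z); print("dir deg",np.degrees(np.arctan2(d[1],d[0])))
# slide face plane fit from top depth
for n,poly in(("top",[T(332,275),T(380,283),T(340,500),T(290,495)]),("scene",[S(145,265),S(203,250),S(205,60),S(155,70)])):
    m=np.zeros((400,640),np.uint8);cv2.fillPoly(m,[np.int32(poly)],1);v,u=np.nonzero(m)
    P=np.array([pt(n,a,b,Z[n]["d"][b,a]) for a,b in zip(u,v) if Z[n]["d"][b,a]>0])
    c=np.median(P,0);N=np.linalg.svd(P-c)[2][2];N*=np.sign(N[2])
    print(n,"plane",len(P),c,N,"tilt",np.degrees(np.arccos(N[2])),"lean az",np.degrees(np.arctan2(N[1],N[0])),"rms",((P-c)@N).std())
    for nn,(x,y) in(("scene",ws),("top",wt)):
        o,d=ray(nn,x,y);print("  well on plane",nn,o+d*(((c-o)@N)/(d@N)))
# stand top corners: scene crop B(420,120) k4, top crop C(180,215)
SB=lambda x,y:(420+(x-520+.5)/4-.5,120+(y+.5)/4-.5); TC=lambda x,y:(180+(x-520+.5)/4-.5,215+(y-240+.5)/4-.5)
for a in((575,100),(660,88),(695,157),(613,177)): print("stand scene@64",plane("scene",*SB(*a),64))
for a in((546,293),(632,284),(640,365),(556,376)): print("stand top@64",plane("top",*TC(*a),64))
print("collar scene@66",plane("scene",*SB(638,122),66),"handle top z148 scene",plane("scene",*SB(678,40),148))
for n,w in(("scene",(440,120,470,160)),("top",(180,225,215,250))):
    u0,v0,u1,v1=w; d=Z[n]["d"]
    P=np.array([pt(n,a,b,d[b,a]) for a in range(u0,u1) for b in range(v0,v1) if d[b,a]>0])
    Q=P[(P[:,2]>85)&(P[:,2]<200)]; print(n,"handle pts",len(Q),Q.min(0),Q.max(0),Q.mean(0))
    for lo in(90,110,130,143):
        q=Q[(Q[:,2]>lo)&(Q[:,2]<lo+18)]; print("  ",lo,len(q),q.mean(0) if len(q) else "")
    q=P[(P[:,2]>55)&(P[:,2]<75)];print(n,"stand top z",np.median(q[:,2]),q.min(0),q.max(0))
E
```

```text
well px (np.float64(353.3243243243243), np.float64(215.0810810810811)) (np.float64(294.35766423357666), np.float64(171.35766423357666))
well [617.2  20.6 111.6] 0.2963344962902213
inner corner dn [640.5  -2.  100.8] 1.731125384014663
inner corner up [644.1  35.  118.6] 0.401287478595159
slide face depth scene [632.5  33.9 120.1]
slide face depth top [630.9  14.2 101.2]
dir deg 170.8851151034873
dir deg 171.16111941462637
dir deg 170.30980291181774
dir deg 170.24979532574105
top plane 479 [573.8  29.2 108.6] [-0.1 -0.6  0.8] tilt 39.2087559022617 lean az -98.2651358222982 rms 2.2587111681241363
  well on plane scene [614.8  21.2 106.9]
  well on plane top [617.9  21.  107.1]
scene plane 706 [581.6  25.9 109.5] [-0.1 -0.6  0.8] tilt 38.28568577614294 lean az -98.53102871483553 rms 1.673806911639573
  well on plane scene [616.1  20.8 109.5]
  well on plane top [617.5  20.9 109.7]
stand scene@64 [407.4 260.6  64. ]
stand scene@64 [402.6 317.5  64. ]
stand scene@64 [458.5 324.3  64. ]
stand scene@64 [469.  269.2  64. ]
stand top@64 [459.2 326.1  64. ]
stand top@64 [466.2 265.9  64. ]
stand top@64 [409.3 258.7  64. ]
stand top@64 [401.1 317.3  64. ]
collar scene@66 [429.8 295.   66. ] handle top z148 scene [433.2 293.7 148. ]
scene handle pts 170 [425.4 283.2  85.1] [442.6 299.1 150.2] [437.1 289.5 121.8]
   90 39 [437.2 289.2  98.8]
   110 42 [438.  289.  118.9]
   130 55 [436.6 290.  141.2]
   143 41 [435.  290.6 147.1]
scene stand top z 64.092627842904 [402.  266.2  59.6] [459.1 324.9  74.6]Traceback (most recent call last):
  File "<stdin>", line 30, in <module>
  File "h.py", line 12, in pt
    o,d=ray(n,u,v); return o+d*z
        ~~~^^^^^^^
  File "h.py", line 8, in ray
    f,cx,cy,o,M=cam(n); return o,M@np.array([(u-cx)/f,(v-cy)/f,1.])
                ~~~^^^
  File "h.py", line 5, in cam
    i=env.camera_info(n); f=200/np.tan(np.radians(i["vertical_fov"])/2)
ValueError: time passes only in moves, steps and waits
```

The measurements hang together:

| Item | Measured | Check |
|---|---|---|
| Well mouth | about (617, 20.8, 110.5) | 25 mm from the slide's inner end, as given |
| Face tilt | about 38.5° | text says 38° |
| Unit y azimuth | about 171° | – |
| Stand hole | about (434, 292.5, 64) | stand top measured at 64.1 |

The gripper can only point down. So I'll tilt the tool inside the grasp, levering the pin against the hole's rim about the closing axis. Next I check the handle's sides.

```bash
sed -i 's/^def cam(n):/from functools import lru_cache\n@lru_cache(None)\ndef cam(n):/' h.py
python3 - <<'E'
from h import *
s=np.load("scene0.npz")["p"]
cv2.imwrite("pics/c3.png",crop(s,436,122,30,38,14,1.6))
print(env.state()["t"],env.state()["eef_pos"])
E
```

```text
0.1 [ 188.14804875 -595.79378092  214.12343706]
```

View pics/c3.png

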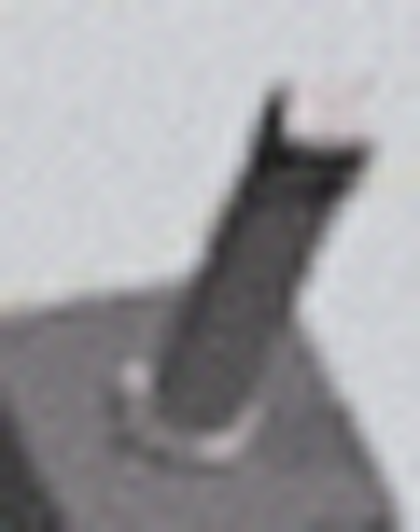

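```bash
python3 steer.py '[[[170, -101, -18, 0, 1], [170, -101, -18, 0, 1], [170, -101, -18, 0, 1], [170, -101, -18, 0, 1], [170, -101, -18, 0, 1]]]'
python3 steer.py '[[[170, -101, -18, 0, 1], [170, -101, -18, 0, 1], [170, -101, -18, 0, 1], [170, -101, -18, 0, 1], [170, -101, -18, 0, 1]]]'
python3 steer.py '[[[60, -139, 0, 0, 1], [60, -139, 0, 0, 1], [60, -139, 0, 0, 1], [60, -139, 0, 0, 1]]]'
```

```text
t: 0.52
eef_pos: [321.2, -446.1, 232.7]
tcp_rot: [-3.141, -0.0, 0.306]
ft_force: [0.9, -0.7, 0.3]
opening: 0.999
grip_force: 0.0
t: 0.93
eef_pos: [453.0, -298.6, 250.8]
tcp_rot: [-3.141, -0.0, 0.307]
ft_force: [0.4, 0.0, 0.5]
opening: 1.001
grip_force: 0.0
t: 1.27
eef_pos: [466.6, -147.2, 250.4]
tcp_rot: [-3.141, 0.0, 0.307]
ft_force: [1.0, -0.3, -0.7]
opening: 0.998
grip_force: 0.0
```

The crop shows the handle's top end. Its left side runs (275,85)→(285,145) and its near side (285,145)→(370,150). I'll take the side azimuths from those.

```bash
python3 - <<'E'
from h import *
q=[plane("scene",436+x/14-.46,122+y/14-.46,148) for x,y in((275,85),(285,145),(370,150),(368,85))]
for a,b in((0,1),(1,2),(2,3)):
    d=q[b]-q[a];print(np.degrees(np.arctan2(d[1],d[0])),np.linalg.norm(d))
print("handle top centre",np.mean(q,0))
E
python3 steer.py '[[[60, -139, 0, -0.1, 1], [60, -139, 0, -0.2, 1], [60, -139, 0, -0.3, 1], [60, -139, 0, -0.4, 1], [60, -139, 0, -0.5, 1]]]'
```

```text
-8.415389892108307 13.111391442558487
80.52148228570482 14.05036234494606
165.2035735171773 14.380360295675981
handle top centre [433.73740226 292.5947719  148.        ]
t: 1.68
eef_pos: [482.2, 4.2, 250.5]
tcp_rot: [-3.141, -0.0, 0.814]
ft_force: [0.8, -0.4, 0.1]
opening: 1.001
grip_force: 0.0
```

The handle's sides lie at about -10° and 80°, so I grasp at yaw ≈1.40. The handle centre, (433.7, 292.6), agrees with the hole.

```bash
python3 steer.py '[[[120, -158, 0, -0.12, 1], [120, -158, 0, -0.24, 1], [120, -158, 0, -0.36, 1], [120, -158, 0, -0.48, 1], [120, -158, 0, -0.586, 1]]]'
cat > rel.py <<'E'
import sys;from h import *
x,y,z,w=map(float,sys.argv[1:5]);s=env.state();p=s["eef_pos"];a=s["tcp_rot"][2]
M=R.from_euler("xyz",s["tcp_rot"]).as_matrix()
print(p,a,"->",np.round(M.T@(np.array([x,y,z])-p),1),"turn",round(a-w,3))
E
python3 rel.py 433.7 292.6 190 1.40
```

```text
t: 2.1
eef_pos: [450.5, 198.7, 250.5]
tcp_rot: [-3.141, -0.0, 1.399]
ft_force: [0.7, -0.3, 0.5]
opening: 1.001
grip_force: 0.0
[450.46252308 198.70828332 250.53434157] 1.3985115962812962 -> [ 89.6 -32.6  60.6] turn -0.001
```

```bash
python3 steer.py '[[[90, -32.6, 60, 0, 1], [90, -32.6, 60, 0, 1], [90, -32.6, 60, 0, 1], [90, -32.6, 60, 0, 1]]]'; python3 steer.py '[[[0, 0, 30, 0, 1], [0, 0, 60, 0, 1], [0, 0, 97, 0, 1], [0, 0, 97, 0, 1]]]'; python3 rel.py 433.7 292.6 93 1.40
```

```text
t: 2.43
eef_pos: [433.3, 293.5, 187.4]
tcp_rot: [-3.138, 0.002, 1.395]
ft_force: [-0.4, -0.7, -0.2]
opening: 1.001
grip_force: 0.0
t: 2.77
eef_pos: [433.2, 289.0, 88.8]
tcp_rot: [-3.135, 0.005, 1.392]
ft_force: [-0.1, 0.1, -0.6]
opening: 1.0
grip_force: 0.0
[433.15957474 288.95912949  88.76523675] 1.3916621584481195 -> [ 3.7 -0.1 -4.3] turn -0.008
```

```bash
python3 steer.py '[[[3, 0, -4, 0, 1], [3, 0, -4, 0, 1]]]'; python3 steer.py '[[[0, 0, 0, 0, 0], [0, 0, 0, 0, 0], [0, 0, 0, 0, 0], [0, 0, 0, 0, 0], [0, 0, 0, 0, 0]]]';python3 steer.py '[[[0, 0, 0, 0, 0], [0, 0, 0, 0, 0], [0, 0, 0, 0, 0], [0, 0, 0, 0, 0], [0, 0, 0, 0, 0]]]'
```

```text
t: 2.93
eef_pos: [437.1, 294.0, 99.8]
tcp_rot: [3.14, -0.001, 1.392]
ft_force: [0.3, -0.4, 0.0]
opening: 1.004
grip_force: 0.0
t: 3.35
eef_pos: [436.0, 293.5, 98.1]
tcp_rot: [3.141, -0.0, 1.392]
ft_force: [-0.3, -0.8, 0.6]
opening: 0.709
grip_force: 0.0
t: 3.77
eef_pos: [435.9, 293.5, 97.5]
tcp_rot: [-3.142, 0.0, 1.392]
ft_force: [-0.1, -0.1, 0.4]
opening: 0.353
grip_force: 0.0
```

```bash
python3 steer.py '[[[0, 0, 0, 0, 0], [0, 0, 0, 0, 0], [0, 0, 0, 0, 0], [0, 0, 0, 0, 0], [0, 0, 0, 0, 0]]]';python3 steer.py '[[[0, 0, 0, 0, 0], [0, 0, 0, 0, 0], [0, 0, 0, 0, 0]]]'; python3 rel.py 434 292.6 137.5 1.392
```

```text
t: 4.18
eef_pos: [435.9, 293.5, 97.6]
tcp_rot: [-3.142, 0.0, 1.392]
ft_force: [-0.4, 1.0, -0.5]
opening: 0.145
grip_force: 30.0
t: 4.43
eef_pos: [435.9, 293.5, 97.6]
tcp_rot: [3.142, 0.0, 1.392]
ft_force: [0.4, -0.0, -0.9]
opening: 0.146
grip_force: 30.0
[435.94072607 293.49088885  97.57208932] 1.3918305226207084 -> [ -1.2  -1.8 -39.9] turn -0.0
```

Gripped: the opening reads 13.9 mm. Next I raise it until about 6 mm of pin is left in the hole, then lever it over in an arc.

```bash
python3 steer.py '[[[0, 0, -15, 0, 0], [0, 0, -30, 0, 0], [0, 0, -40, 0, 0], [0, 0, -44, 0, 0], [0, 0, -44, 0, 0]]]'
python3 steer.py '[[[-3, 0, 0, 0, 0], [-6, 0, 0, 0, 0], [-10, 0, 0.5, 0, 0], [-15, 0, 0.8, 0, 0], [-20, 0, 1, 0, 0]]]'
python3 steer.py '[[[-4, 0, 1, 0, 0], [-8, 0, 2, 0, 0], [-12, 0, 3, 0, 0], [-16, 0, 4, 0, 0], [-16, 0, 4, 0, 0]]]'; python3 -c "
from h import *
p,d=env.read_camera('scene');q,e=env.read_camera('top')
cv2.imwrite('pics/tilt1.png',np.hstack([crop(p,410,70,80,120,5),crop(q,170,190,70,120,5)[:600]]))"
```

```text
t: 4.85
eef_pos: [436.2, 293.7, 142.3]
tcp_rot: [3.14, -0.001, 1.392]
ft_force: [0.7, -0.5, -1.3]
opening: 0.15
grip_force: 30.0
t: 5.27
eef_pos: [432.2, 274.0, 140.2]
tcp_rot: [-3.141, -0.001, 1.391]
ft_force: [-0.3, 4.8, -1.5]
opening: 0.148
grip_force: 30.0
t: 5.68
eef_pos: [429.2, 257.6, 136.2]
tcp_rot: [-3.141, 0.0, 1.391]
ft_force: [-1.8, 4.3, 1.5]
opening: 0.145
grip_force: 30.0
```

View pics/tilt1.png

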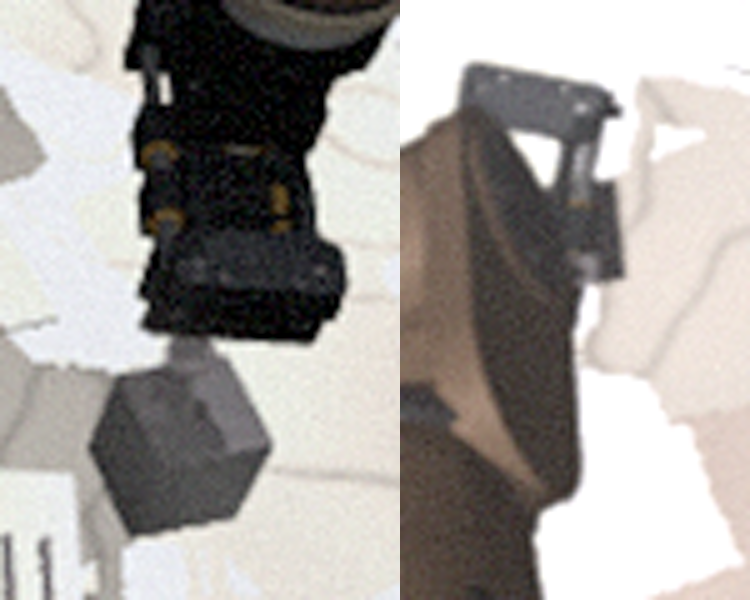

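The gripper hides most of the tool in this view, with only a grey sliver at (190,350) above the stand. The 4–5 N side force matches the tool pivoting in the pads. I'll carry on to about 40°, pull the pin clear and look.

```bash
python3 steer.py '[[[-4, 0, 2, 0, 0], [-8, 0, 3.5, 0, 0], [-12, 0, 5, 0, 0], [-15, 0, 6.5, 0, 0], [-15, 0, 6.5, 0, 0]]]'
python3 steer.py '[[[-4, 0, 2.5, 0, 0], [-8, 0, 5, 0, 0], [-12, 0, 7.5, 0, 0], [-15, 0, 9.5, 0, 0], [-15, 0, 9.5, 0, 0]]]'
python3 steer.py '[[[-6, 0, -10, 0, 0], [-12, 0, -25, 0, 0], [-18, 0, -50, 0, 0], [-20, 0, -80, 0, 0], [-20, 0, -80, 0, 0]]]'; python3 -c "
from h import *
p,d=env.read_camera('scene');q,e=env.read_camera('top');print(env.state()['eef_pos'],env.state()['tcp_rot'])
np.savez('t2.npz',p=p,d=d,q=q,e=e)
cv2.imwrite('pics/tilt2.png',np.hstack([crop(p,385,40,80,120,5),crop(q,190,170,70,120,5)[:600]]))"
```

```text
t: 6.2
eef_pos: [426.6, 242.6, 129.8]
tcp_rot: [-3.141, 0.001, 1.391]
ft_force: [-1.8, 3.0, 0.4]
opening: 0.144
grip_force: 30.0
t: 6.62
eef_pos: [423.9, 227.8, 120.1]
tcp_rot: [-3.141, 0.001, 1.391]
ft_force: [-1.0, 2.0, 0.5]
opening: 0.145
grip_force: 30.0
t: 7.03
eef_pos: [422.1, 208.6, 205.4]
tcp_rot: [3.136, -0.003, 1.392]
ft_force: [0.3, -0.1, -0.3]
opening: 0.148
grip_force: 30.0
[420.78145223 208.48253206 201.70084898] [ 3.13946858e+00 -5.82841835e-04  1.39164966e+00]
```

View pics/tilt2.png

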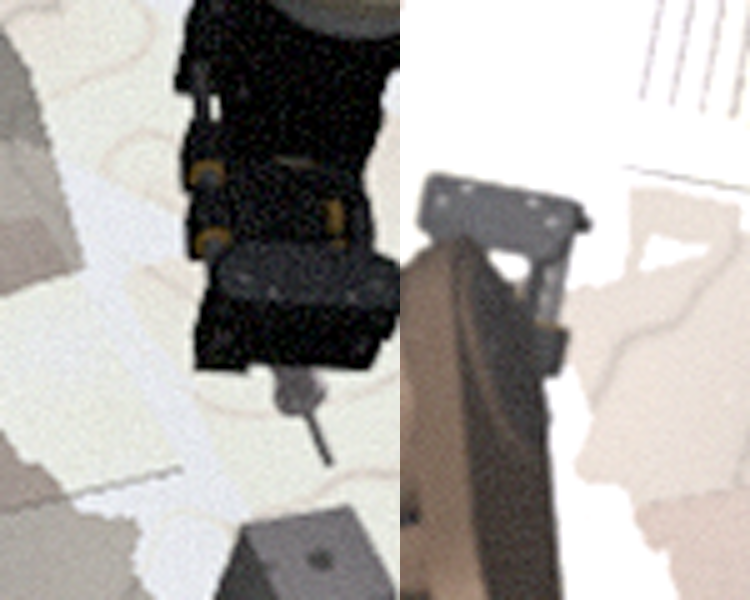

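The scene view shows the tilted pin, with its tip at crop (330,465) and the collar at (302,395), and the empty hole at (320,558). I cast the rays onto the plane midway between the pads.

```bash
cat > tip.py <<'E'
from h import *
def tip(pix,eef,rot):
    "tip pixel (scene) -> tool coords from the grasp point (x, z down), length, tilt"
    M=R.from_euler("xyz",rot).as_matrix(); G=np.array(eef)-19*M[:,2]
    o,d=ray("scene",*pix); P=o+d*((G-o)@M[:,1])/(d@M[:,1])
    v=M.T@(P-G); return P,v,np.hypot(v[0],v[2]),np.degrees(np.arctan2(v[0],v[2]))
E
python3 - <<'E'
from tip import *
np.set_printoptions(precision=1,suppress=True)
e=[420.8,208.5,201.7];r=[3.1395,-.0006,1.3916]
K=lambda x,y:(385+(x+.5)/5-.5,40+(y+.5)/5-.5)
for p in((330,465),(308,410),(302,395)):
    print(*tip(K(*p),e,r))
a=tip(K(330,465),e,r)[1];b=tip(K(308,410),e,r)[1];print("pin dir",np.degrees(np.arctan2((a-b)[0],(a-b)[2])),np.linalg.norm(a-b))
print("hole",plane("scene",*K(320,558),64))
E
```

```text
[433.1 275.9 139.2] [68.5  0.  81.6] 106.523865444005 40.03885789873836
[429.4 255.9 175.1] [48.1  0.  45.6] 66.29179806716618 46.55313417194885
[428.5 250.6 184.6] [42.8 -0.  36.2] 56.032522287494466 49.788813156188525
pin dir 29.559353051480628 41.34978564613925
hole [431.6 293.8  64. ]
```

```bash
python3 - <<'E'
from tip import *
np.set_printoptions(precision=1,suppress=True)
g=cv2.cvtColor(np.load("t2.npz")["p"],cv2.COLOR_RGB2GRAY).astype(float)
e=[420.8,208.5,201.7];r=[3.1395,-.0006,1.3916]
print(g[112:136,440:458].astype(int))
c=[]
for v in range(121,132):
    u=np.arange(440,458);w=np.clip(112-g[v,440:458],0,None);c.append(((u*w).sum()/w.sum(),v,w.sum()))
c=np.array(c);k=c[:,2]>30
f=np.polyfit(c[k,1],c[k,0],1);print(c,f)
Q=[tip((np.polyval(f,v),v),e,r)[1] for v in(122,132.6)]
d=Q[1]-Q[0];print(Q,np.degrees(np.arctan2(d[0],d[2])))
E
```

```text
[[ 17   3   0   0  11   0   0   1   5   0   7   0   1   0   0   4   3   3]
 [ 33  35  34  26  29  29  28  50  55  54  52  41  35  29  22   9   4   5]
 [ 41  44  49  45  47  46  49  68  91 105 108 103 103  98  99  98  94  99]
 [ 57  44  46  50  44  46  49  69  95 112 130 134 134 133 130 134 133 132]
 [ 70  49  46  40  43  48  50  51  82 103 118 130 129 133 132 127 130 130]
 [ 67  41  46  43  43  47  45  52  73  87 104 128 129 131 127 128 128 125]
 [ 54  40  47  51  45  44  44  49  64  64 104 128 129 127 124 123 123 124]
 [ 52  50  42  49  50  44  48  54  51  64 107 126 127 126 126 122 120 124]
 [ 66  57  42  56  60  49  55  52  55  96 115 123 126 130 124 125 130 129]
 [ 83  48  49  54  58  52  57  58  91 122 128 131 128 127 132 130 128 129]
 [110  77  54  48  54  55  46  69 115 132 131 130 126 133 129 129 130 129]
 [126 115 104 100 105  88  49  62 110 130 129 129 131 129 127 128 128 128]
 [130 132 132 132 135 124  83  47  92 125 128 129 130 128 129 131 128 129]
 [130 128 126 130 128 131 102  50  69 112 128 128 129 129 128 130 129 128]
 [128 127 128 129 129 130 115  72  54 101 122 127 
[... 320 characters left out ...]
128]
 [129 127 127 128 129 129 131 130 119  80  45  93 126 130 129 127 128 128]
 [130 127 128 129 130 130 129 127 128 101  51  85 117 130 127 129 128 126]
 [130 128 128 128 128 130 130 128 130 120 102 110 128 129 128 125 125 122]
 [127 130 129 128 129 127 129 129 131 127 131 131 124 125 118 117 118 120]
 [129 128 126 131 130 127 127 127 127 128 128 122 119 119 114 117 122 122]]
[[443.8 121.  458. ]
 [444.1 122.  383. ]
 [445.7 123.  166. ]
 [446.9 124.  114. ]
 [447.3 125.  115. ]
 [447.7 126.  109. ]
 [448.1 127.  120. ]
 [448.4 128.  116. ]
 [449.  129.  118. ]
 [449.3 130.  118. ]
 [449.9 131.  118. ]] [  0.6 373.2]
[array([45.7, -0. , 47.2]), array([69.8, -0. , 81.4])] 35.145923593679946
```

```bash
python3 - <<'E'
from tip import *
np.set_printoptions(precision=1,suppress=True)
e=np.array([420.8,208.5,201.7]);r=[3.1395,-.0006,1.3916]
M=R.from_euler("xyz",r).as_matrix();G=e-19*M[:,2]
T,v,_,_=tip((450.4,132.7),e,r);print(T,v)
for th in(26,30,34,38,42):
    a=np.radians(th);ax=-(np.sin(a)*M[:,0]+np.cos(a)*M[:,2])
    P=[proj("scene",T+s*ax) for s in(0,35,50,54)];q=np.array(P)
    print(th,q.ravel(),"slope",(q[0,0]-q[1,0])/(q[0,1]-q[1,1]),"L to nearest G",(G-T)@ax,"offset",np.linalg.norm((G-T)-((G-T)@ax)*ax))
E
```

```text
[433.1 275.6 138.8] [68.2 -0.  82. ]
26 [450.4 132.7 447.7 123.2 446.4 119.  446.1 117.8] slope 0.2882568160360334 L to nearest G 103.5427458135965 offset 25.349849843733267
30 [450.4 132.7 446.6 123.5 444.9 119.4 444.4 118.2] slope 0.4150531594741389 L to nearest G 105.05883702387668 offset 18.065322053852153
34 [450.4 132.7 445.5 123.8 443.3 119.8 442.7 118.8] slope 0.549988758169276 L to nearest G 106.06309214065391 offset 10.692781830844485
38 [450.4 132.7 444.5 124.2 441.8 120.4 441.1 119.3] slope 0.695334708797015 L to nearest G 106.5506185339466 offset 3.268147449591609
42 [450.4 132.7 443.5 124.6 440.4 121.  439.5 120. ] slope 0.8539496604333545 L to nearest G 106.51904102417265 offset 4.172409017522629
```

```bash
python3 - <<'E'
from tip import *
np.set_printoptions(precision=1,suppress=True)
z=np.load("t2.npz");d=z["d"]
e=np.array([420.8,208.5,201.7]);r=[3.1395,-.0006,1.3916]
M=R.from_euler("xyz",r).as_matrix();G=e-19*M[:,2]
for v,u in((116,444),(118,443),(118,445),(119,444),(120,444),(121,444),(124,447),(126,447),(126,448),(128,448),(129,449),(130,449),(131,450),(132,450),(110,441),(110,448),(106,445)):
    P=pt("scene",u,v,d[v,u]);print(v,u,d[v,u],P,M.T@(P-G))
E
```

```text
116 444 877.0852 [435.8 241.4 201.8] [35.1  8.9 19. ]
118 443 885.7701 [433.6 242.2 192.9] [35.5  6.6 27.8]
118 445 881.706 [436.7 245.1 196. ] [38.9  9.1 24.7]
119 444 885.56146 [435.9 244.2 192. ] [37.8  8.5 28.8]
120 444 888.44916 [435.9 245.2 188.6] [38.8  8.3 32.1]
121 444 889.6779 [437.  245.5 186.5] [39.3  9.4 34.2]
124 447 905.0582 [433.5 257.7 171.4] [50.7  3.7 49.3]
126 447 909.6874 [434.5 259.2 165.6] [52.3  4.4 55.2]
126 448 912.9156 [432.6 262.7 163.1] [55.5  1.9 57.6]
128 448 918.8156 [432.8 264.7 156.2] [57.4  1.7 64.5]
129 449 920.0191 [434.3 267.3 154.1] [60.3  2.7 66.6]
130 449 923.50696 [434.1 268.5 150.2] [61.4  2.2 70.5]
131 450 923.9034 [436.  270.8 148.8] [64.   3.8 72. ]
132 450 926.87506 [436.2 271.9 145.3] [65.   3.7 75.5]
110 441 762.392 [501.1 192.1 293.4] [ -1.8  82.1 -72.5]
110 448 760.5662 [503.5 204.8 294.8] [ 11.2  82.3 -73.9]
106 445 742.3175 [508.9 192.5 312.1] [  0.   89.8 -91.3]
```

The depth readings show no tilt in the closing plane. The tilt is about 30°, inside the 15° allowance, and the tip sits about 67 mm along +x and 62 mm below the TCP. I raise it, carry it over above the well, and measure pin and well together there.

```bash
python3 steer.py '[[[-10, 0, -30, 0, 0], [-30, 20, -58, 0, 0], [-60, 50, -58, 0, 0], [-90, 80, -58, 0, 0], [-110, 100, -58, 0, 0]]]'
python3 steer.py '[[[-35, 30, 0, -0.02, 0], [-70, 60, 0, -0.02, 0], [-100, 95, 0, -0.02, 0], [-125, 120, 0, -0.02, 0], [-135, 128, 0, -0.02, 0]]]'
python3 rel.py 601.8 -76 211 1.414
```

```text
t: 7.55
eef_pos: [500.3, 80.4, 258.0]
tcp_rot: [-3.141, 0.001, 1.392]
ft_force: [0.4, 1.0, -1.0]
opening: 0.145
grip_force: 30.0
t: 7.97
eef_pos: [602.9, -76.7, 256.7]
tcp_rot: [-3.14, 0.001, 1.41]
ft_force: [-0.3, 0.2, -1.1]
opening: 0.145
grip_force: 30.0
[602.93647139 -76.66193343 256.66193514] 1.4098899869004495 -> [ 0.5 -1.1 45.7] turn -0.004
```

```bash
python3 steer.py '[[[0, -1, 15, 0, 0], [0, -1, 30, 0, 0], [0, -1, 45, 0, 0], [0, -1, 45, 0, 0], [0, -1, 45, 0, 0]]]'; python3 -c "
from h import *
p,d=env.read_camera('scene');s=env.state();print(s['eef_pos'],s['tcp_rot']);q,e=env.read_camera('top')
np.savez('t3.npz',p=p,d=d,q=q,e=e,eef=s['eef_pos'],rot=s['tcp_rot'])
cv2.imwrite('pics/h1.png',np.hstack([crop(p,300,130,80,120,5),crop(q,250,120,75,120,5)[:600]]))"
```

```text
t: 8.38
eef_pos: [599.8, -72.7, 212.4]
tcp_rot: [-3.138, 0.0, 1.412]
ft_force: [0.8, -1.0, -0.5]
opening: 0.144
grip_force: 30.0
[600.28131376 -72.65644313 213.39973292] [-3.14049675e+00  1.76630680e-04  1.41195135e+00]
```

View pics/h1.png

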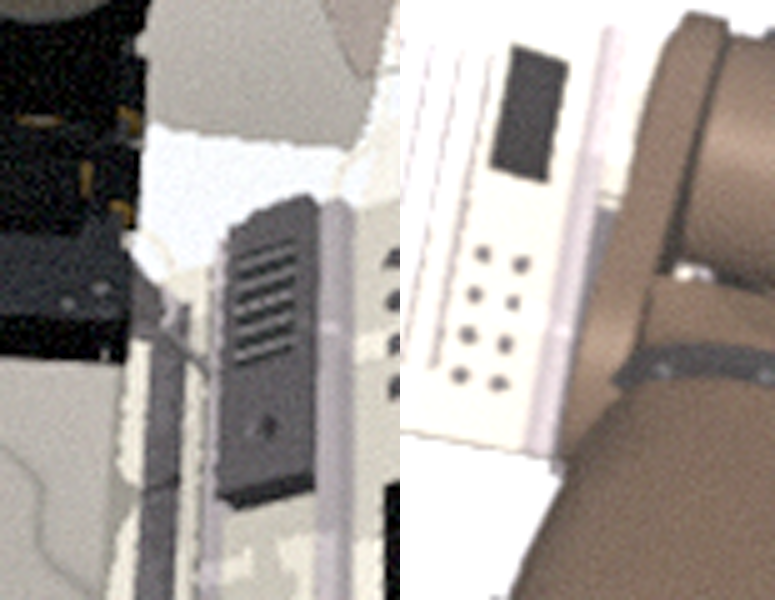

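The scene crop shows the pin running from the collar at (155,315) to the tip at (208,370), left of and above the well at (265,427). The top view is blocked by the arm. I'll compute the tip and its offset from the well.

```bash
python3 - <<'E'
from tip import *
np.set_printoptions(precision=1,suppress=True)
z=np.load("t3.npz");g=cv2.cvtColor(z["p"],cv2.COLOR_RGB2GRAY).astype(int);e,r=z["eef"],z["rot"];d=z["d"]
M=R.from_euler("xyz",r).as_matrix();G=e-19*M[:,2]
print(g[184:210,324:348])
for u,v in((341.2,203.6),(334.5,197.5)): print(tip((u,v),e,r))
for u,v in((331,194),(333,197),(335,198),(336,199),(337,200),(338,201),(339,202),(340,203),(341,203),(341,204),(328,186),(330,190)):
    print(u,v,M.T@(pt("scene",u,v,d[v,u])-G))
E
```

```text
[[ 29  18  33  47  84 127 143 144 143 137 135 135 134 130 128 129 129 109
   94 113  94  62  55  44]
 [ 27  27  35  46  58  95 132 140 136 137 128 129 130 129 128 130 132 108
   96 112 102  69  49  43]
 [ 24  27  39  50  52  52  91 117 121 125 130 131 129 130 130 130 131 119
  109 115 104  72  55  54]
 [ 23  23  39  54  52  48  53  73  96 116 128 130 132 128 127 130 131 120
  112 105  89  56  51  62]
 [ 28  26  39  52  51  52  50  50  84 108 119 128 132 129 130 130 131 110
   93 100  79  53  55  54]
 [ 27  21  41  56  54  53  51  47  77 102 106 117 127 125 128 129 132 113
   87 100  81  51  49  46]
 [ 22  27  33  51  55  52  52  48  72  96 102  96 103 100 113 128 132 109
   90  92  72  50  54  41]
 [ 22  25  40  52  48  54  55  55  61  86 103  89  67  61 105 132 132 112
   93  89  67  52  57  66]
 [ 18  13  38  50  49  53  52  51  47  86 103  79  63  68 110 132 129 106
   92  96  78  47  58  73]
 [ 18  15  35  49  46  47  51  52  72  97  97  76  64  70 107 124 117  97
   87 101  83  52  49  43]
 [  2  10  37  52  57  56  49  52  87  99  85  66  54  64  97 115 116  95
   82  98  83  4
[... 1371 characters left out ...]
51  58 109 124 111 115 103
   93  88  62  50  54  52]
 [100 120 131 127 120  91  58  58  60  57  56  55  57 106 125 110 104  92
   97  81  55  51  54  52]]
(array([610.7,  -7.4, 153.5]), array([66.1, -0. , 78.9]), np.float64(102.93428062683034), np.float64(39.97956357596772))
(array([608.4, -21.9, 176.1]), array([51.4, -0. , 56.2]), np.float64(76.16339640030085), np.float64(42.401738139058544))
331 194 [43.8  5.1 35.3]
333 197 [48.3  1.1 52.9]
335 198 [52.4  0.3 57.6]
336 199 [54.6  0.2 61.4]
337 200 [56.8 -0.  65.5]
338 201 [59.   0.2 68.9]
339 202 [61.3 -0.3 73.5]
340 203 [63.5  0.1 76.6]
341 203 [ 68.3 -43.4 150.3]
341 204 [65.8  0.1 80.3]
328 186 [37.1 -2.6 19.1]
330 190 [41.4  1.3 27. ]
```

Ray and depth agree: the tip is at (66.3, 0, 80) from the grasp point and the tilt is about 32–33° against the well's 38°. I move to about 5 mm above the mouth and check again.

```bash
python3 steer.py '[[[8, 0.4, 12, 0, 0], [16, 0.9, 24, 0, 0], [22, 1.2, 34, 0, 0], [25.4, 1.4, 38, 0, 0], [25.4, 1.4, 38, 0, 0]]]'; python3 steer.py '[[[0, 0, 0, 0, 0], [0, 0, 0, 0, 0]]]'; python3 - <<'E'
from h import *
np.set_printoptions(precision=1,suppress=True)
p,d=env.read_camera('scene');s=env.state();e,r=s['eef_pos'],s['tcp_rot'];print(e,r)
np.savez('t4.npz',p=p,d=d,eef=e,rot=r)
M=R.from_euler("xyz",r).as_matrix();G=e-19*M[:,2]
v,u=np.mgrid[180:225,325:375];P=np.array([M.T@(pt("scene",a,b,d[b,a])-G) for a,b in zip(u.ravel(),v.ravel())])
k=(abs(P[:,1])<5)&(P[:,2]>48)&(P[:,2]<84)&(P[:,0]>46)&(P[:,0]<72)
o=np.argsort(P[k,2]);print(np.c_[u.ravel()[k],v.ravel()[k],P[k]][o])
T=e+M@np.array([66.3,0,60.7]);print("tip",T,"proj",proj("scene",T),"mouth proj",proj("scene",[616.8,20.8,110.3]))
cv2.imwrite('pics/h2.png',crop(p,315,165,70,75,8))
E
```

```text
t: 8.9
eef_pos: [605.5, -46.9, 174.5]
tcp_rot: [-3.14, 0.0, 1.413]
ft_force: [-0.2, -0.3, -1.8]
opening: 0.143
grip_force: 30.0
t: 9.07
eef_pos: [606.0, -47.9, 176.1]
tcp_rot: [3.141, 0.0, 1.412]
ft_force: [0.2, -0.1, -1.5]
opening: 0.147
grip_force: 30.0
[606.  -48.  176.2] [3.1 0.  1.4]
[[345.  207.   49.3   1.5  48.8]
 [344.  208.   47.5   0.9  54.3]
 [345.  209.   49.7   3.1  54.4]
 [345.  208.   49.7   0.3  55.1]
 [346.  208.   51.8  -0.3  55.8]
 [346.  209.   51.8   2.   56. ]
 [346.  210.   52.    3.3  58. ]
 [347.  209.   54.1  -0.4  60. ]
 [348.  210.   56.3   1.5  60.6]
 [347.  210.   54.3   1.2  61.4]
 [347.  211.   54.4   2.6  63.2]
 [348.  211.   56.7   0.8  66. ]
 [349.  211.   58.8   0.6  66.2]
 [348.  212.   56.9   2.1  68.1]
 [349.  212.   59.1   1.   69.8]
 [350.  212.   61.2   0.6  70.2]
 [349.  213.   59.4   1.5  73.2]
 [350.  213.   61.6   0.   75.6]
 [351.  214.   63.8   2.1  75.9]
 [350.  214.   61.8   1.8  76.8]
 [351.  213.   63.9  -1.   77.1]
 [351.  215.   64.    3.2  78.3]
 [352.  215.   66.3   2.2  79.8]
 [352.  214.   66.4  -1.5  82.2]]
tip [616.6  17.4 115.4] proj (np.float64(352.03889147342375), np.float64(214.05822016111054)) mouth proj (np.float64(353.4090947848398), np.float64(215.17437218312892))
```

View pics/h2.png

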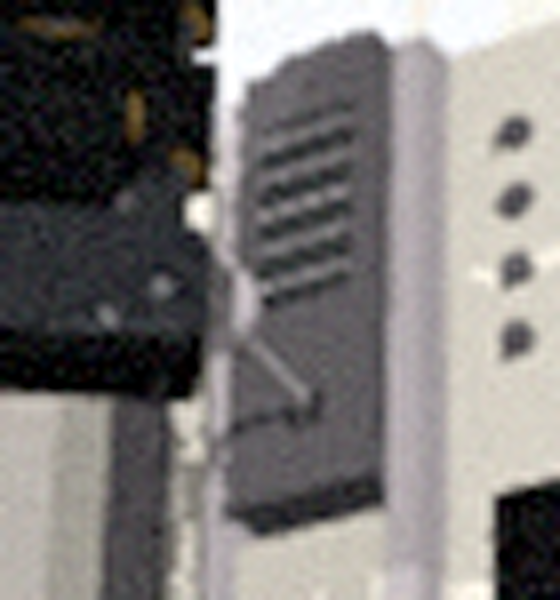

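The crop shows the tip at (308,398), right at the edge of the well at (315,405), with its shadow meeting it there. That's aligned, so I insert along the well axis while watching the force.

```bash
python3 steer.py '[[[1.5, 0, 3, 0, 0], [3.5, 0, 6, 0, 0], [6, 0, 9, 0, 0], [6, 0, 9, 0, 0]]]'; python3 steer.py '[[[1.5, 0, 2, 0, 0], [3, 0, 4, 0, 0], [4, 0, 5.2, 0, 0], [4, 0, 5.2, 0, 0]]]'; python3 - <<'E'
from h import *
s=env.state();e,r=s['eef_pos'],s['tcp_rot'];M=R.from_euler("xyz",r).as_matrix()
T=e+M@np.array([66.3,0,60.7]);n=np.array([-.095,-.612,.785]);v=T-[616.8,20.8,110.3]
print(T,"depth",-v@n,"ux",v@[.12,.776,.62],"uy",v@[-.988,.153,0],s["ft_force"])
E
```

```text
t: 9.45
eef_pos: [606.5, -41.5, 165.9]
tcp_rot: [-3.141, -0.0, 1.412]
ft_force: [0.0, 0.5, -0.9]
opening: 0.149
grip_force: 30.0
t: 9.78
eef_pos: [607.4, -37.8, 161.3]
tcp_rot: [3.141, 0.0, 1.412]
ft_force: [-0.2, -0.9, 1.7]
opening: 0.146
grip_force: 30.0
[617.93343283  27.61899117 100.61964499] depth 11.879977394387527 ux -0.5742710199171379 uy -0.07652598323424781 [-0.18442416 -0.91247258  1.69977972]
```

The button is felt at 11.9 mm depth, with 12 expected. Pressing 7+ mm.

```bash
python3 steer.py '[[[1.3, 0, 1.7, 0, 0], [2.6, 0, 3.4, 0, 0], [3.8, 0, 4.9, 0, 0], [4.5, 0, 5.8, 0, 0], [4.5, 0, 5.8, 0, 0]]]'; python3 steer.py '[[[0, 0, 0, 0, 0], [0, 0, 0, 0, 0]]]';python3 - <<'E'
from h import *
s=env.state();e,r=s['eef_pos'],s['tcp_rot'];M=R.from_euler("xyz",r).as_matrix()
T=e+M@np.array([66.3,0,60.7]);n=np.array([-.095,-.612,.785]);v=T-[616.8,20.8,110.3]
print(T,"depth",-v@n,"ux",v@[.12,.776,.62],"uy",v@[-.988,.153,0],s["ft_force"],s["ft_force"]@n)
E
```

```text
t: 10.2
eef_pos: [608.9, -35.2, 157.9]
tcp_rot: [3.138, 0.003, 1.412]
ft_force: [-5.8, -12.4, 19.9]
opening: 0.144
grip_force: 30.1
t: 10.37
eef_pos: [608.8, -35.2, 157.9]
tcp_rot: [3.138, 0.002, 1.412]
ft_force: [-4.8, -11.8, 19.7]
opening: 0.147
grip_force: 30.1
[619.44332957  30.06620345  97.01868528] depth 16.34786487040307 ux -0.7266417005557576 uy -1.1938804838427963 [ -4.78213869 -11.81761754  19.69432087] 23.146726996556136
```

23 N means the button is on its stop, given that the touch reading already included some spring travel. I ease back to about 10 N, then push the slide along tool -y, which matches the unit's y at 171°.

```bash
python3 steer.py '[[[-0.8, 0, -1, 0, 0], [-0.8, 0, -1, 0, 0]]]'; python3 steer.py '[[[0, -2, 0, 0, 0], [0, -4, 0, 0, 0], [0, -7, 0, 0, 0], [0, -10, 0, 0, 0], [0, -10, 0, 0, 0]]]'
```

```text
t: 10.53
eef_pos: [608.4, -35.4, 158.1]
tcp_rot: [3.139, 0.001, 1.412]
ft_force: [-3.4, -8.4, 12.4]
opening: 0.142
grip_force: 30.0
t: 10.95
eef_pos: [598.9, -33.8, 158.2]
tcp_rot: [3.137, 0.001, 1.412]
ft_force: [0.4, -8.9, 11.3]
opening: 0.147
grip_force: 30.0
```

```bash
python3 steer.py '[[[0, -4, 0, 0, 0], [0, -8, 0, 0, 0], [0, -12, 0, 0, 0], [0, -16, 0, 0, 0], [0, -20, 0, 0, 0]]]'; python3 steer.py '[[[0, -4, 0, 0, 0], [0, -8, 0, 0, 0], [0, -12, 0, 0, 0], [0, -15, 0, 0, 0], [0, -15, 0, 0, 0]]]'
```

```text
t: 11.37
eef_pos: [579.5, -30.6, 158.1]
tcp_rot: [3.137, 0.001, 1.411]
ft_force: [-0.1, -8.0, 11.0]
opening: 0.146
grip_force: 30.0
t: 11.78
eef_pos: [564.3, -28.1, 158.1]
tcp_rot: [3.138, 0.001, 1.412]
ft_force: [-0.9, -7.4, 10.9]
opening: 0.146
grip_force: 30.0
```

```bash
python3 steer.py '[[[0, -2, 0, 0, 0], [0, -4, 0, 0, 0], [0, -5, 0, 0, 0], [0, -5, 0, 0, 0]]]'; python3 steer.py '[[[0, -1, 0, 0, 0], [0, -2, 0, 0, 0], [0, -3, 0, 0, 0], [0, -3, 0, 0, 0]]]'
```

```text
t: 12.12
eef_pos: [559.9, -27.4, 158.1]
tcp_rot: [3.137, 0.001, 1.411]
ft_force: [0.8, -7.7, 10.7]
opening: 0.142
grip_force: 30.0
t: 12.45
eef_pos: [557.8, -26.9, 158.2]
tcp_rot: [3.135, 0.001, 1.411]
ft_force: [5.0, -6.3, 8.3]
opening: 0.151
grip_force: 30.2
```

```bash
python3 steer.py '[[[0, -1, 0, 0, 0], [0, -2, 0, 0, 0], [0, -2, 0, 0, 0]]]'; python3 -c "
from h import *
p,d=env.read_camera('scene');np.savez('t5.npz',p=p,d=d)
cv2.imwrite('pics/out.png',crop(p,300,130,100,115,5))"
```

```text
t: 12.7
eef_pos: [556.1, -26.6, 158.1]
tcp_rot: [3.134, 0.001, 1.411]
ft_force: [5.8, -6.7, 8.0]
opening: 0.146
grip_force: 30.4
```

View pics/out.png

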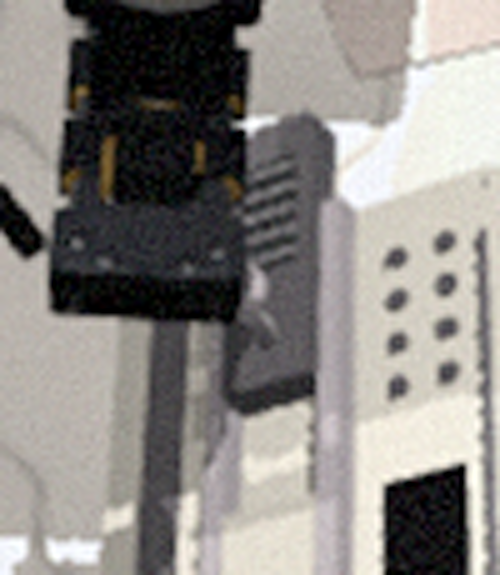

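The slide stands out past the side, with its inner end now at crop (238,405)–(315,380). I'll measure the travel from the corner shift.

```bash
python3 - <<'E'
from h import *
np.set_printoptions(precision=1,suppress=True)
K=lambda x,y:(300+(x+.5)/5-.5,130+(y+.5)/5-.5); S=lambda x,y:(310+(x+.5)/4-.5,160+(y+.5)/4-.5)
for a,b,z in((S(211,258),K(315,376),118.6),(S(136,273),K(231,392),100.8)):
    d=plane("scene",*b,z)-plane("scene",*a,z);print(d,np.linalg.norm(d))
# column profile of front edge: plate -> inner-end face -> panel, before/after
g=[cv2.cvtColor(np.load(f)["p"],cv2.COLOR_RGB2GRAY).astype(int) for f in("scene0.npz","t5.npz")]
for u0,u1 in((355,352),(358,356),(360,360)): print(u0,g[0][216:236,u0],u1,g[1][198:218,u1])
s=env.state();print(s["ft_force"],s["joints"])
E
```

```text
[-46.3   7.6   0. ] 46.93689110732335
[-48.  11.   0.] 49.22843155466674
355 [ 50  50  56  58  56  57  57  58  57  51  19  18  25  18  89 120 116 121
 117 119] 352 [ 33  34  51  53  53  54  50  56  48  34  22  29  21  34  73 104 114 112
 110 111]
358 [ 59  54  59  53  59  56  60  60  46  22  25  25  20  73 110 118 119 117
 119 119] 356 [ 48  55  54  54  54  52  52  41  27  30  22  29  29  87 115 111 108 110
 111 111]
360 [ 58  56  57  53  57  57  59  51  37  29  12  25  43  96 124 119 116 119
 120 120] 360 [ 52  54  48  50  52  54  39  28  18  23  25  41  92 118 117 111 114 115
 114 117]
[ 5.4 -7.9  7.2] [-0.2  0.5  1.8 -0.   0.9 -0. ]
```

```bash
python3 steer.py '[[[0, -1.5, 0, 0, 0], [0, -3, 0, 0, 0], [0, -3, 0, 0, 0], [0, -3, 0, 0, 0]]]'
```

```text
t: 13.08
eef_pos: [553.5, -26.2, 158.1]
tcp_rot: [3.134, 0.001, 1.411]
ft_force: [6.9, -6.6, 7.3]
opening: 0.15
grip_force: 30.9
```

```bash
python3 - <<'E'
from h import *
np.set_printoptions(precision=1,suppress=True)
p,d=env.read_camera('scene');np.savez('t6.npz',p=p,d=d)
g=cv2.cvtColor(p,cv2.COLOR_RGB2GRAY).astype(int);o=cv2.cvtColor(np.load("t5.npz")["p"],cv2.COLOR_RGB2GRAY).astype(int)
for u in(352,356,360): print(u,o[198:218,u],g[198:218,u])
w=lambda x:x[150:213,350:364].astype(np.float32)
print("slide shift px",cv2.phaseCorrelate(w(o)-w(o).mean(),w(g)-w(g).mean(),cv2.createHanningWindow((14,63),cv2.CV_32F)))
E
```

```text
352 [ 33  34  51  53  53  54  50  56  48  34  22  29  21  34  73 104 114 112
 110 111] [ 31  38  50  50  47  52  55  48  44  31  25  29  22  28  70 106 115 113
 112 109]
356 [ 48  55  54  54  54  52  52  41  27  30  22  29  29  87 115 111 108 110
 111 111] [ 51  54  57  53  54  51  54  44  29  28  28  23  28  90 115 111 110 111
 111 112]
360 [ 52  54  48  50  52  54  39  28  18  23  25  41  92 118 117 111 114 115
 114 117] [ 50  48  52  52  52  49  43  27  26  24  21  45  92 114 114 112 114 115
 111 118]
slide shift px ((0.6050315471961429, -0.37407850113500984), 0.8355874836444854)
```

The slide hasn't moved under the extra push, so it's on its stop at 48 mm. I relieve the side load and withdraw along the well axis.

```bash
python3 steer.py '[[[0, 2.5, 0, 0, 0], [0, 5, 0, 0, 0], [0, 5, 0, 0, 0]]]'; python3 steer.py '[[[-3, 0, -4, 0, 0], [-7, 0, -9, 0, 0], [-12, 0, -16, 0, 0], [-19, 0, -25, 0, 0], [-31, 0, -40, 0, 0]]]';python3 steer.py '[[[-15, 0, -35, 0, 0], [-30, 0, -70, 0, 0], [-30, 0, -70, 0, 0], [-30, 0, -70, 0, 0]]]'; python3 - <<'E'
from h import *
np.set_printoptions(precision=1,suppress=True)
p,d=env.read_camera('scene');s=env.state();np.savez('t7.npz',p=p,d=d,eef=s["eef_pos"],rot=s["tcp_rot"]);q,e=env.read_camera('top')
e,r=s["eef_pos"],s["tcp_rot"];M=R.from_euler("xyz",r).as_matrix();G=e-19*M[:,2];print(e,r)
g=cv2.cvtColor(p,cv2.COLOR_RGB2GRAY).astype(int)
for u in(352,356,360): print(u,g[198:218,u])
f,cx,cy,o,C=cam("scene");v,u=np.mgrid[100:260,280:420];D=d[100:260,280:420]
P=(o+(np.stack([(u-cx)/f,(v-cy)/f,np.ones_like(D)],-1)*D[...,None])@C.T-G)@M
k=(abs(P[...,1])<16)&(P[...,2]>25)&(P[...,2]<90)&(P[...,0]>20)&(P[...,0]<85)&(D>0)
A=np.c_[u[k],v[k],P[k]];A=A[np.argsort(A[:,4])];print(len(A));print(A[::max(1,len(A)//45)])
E
```

```text
t: 13.38
eef_pos: [557.5, -26.9, 157.9]
tcp_rot: [3.137, 0.001, 1.411]
ft_force: [1.6, -8.0, 9.8]
opening: 0.145
grip_force: 30.0
t: 13.8
eef_pos: [549.6, -56.3, 196.5]
tcp_rot: [-3.138, -0.0, 1.413]
ft_force: [0.5, 0.4, -1.1]
opening: 0.147
grip_force: 29.9
t: 14.13
eef_pos: [545.8, -87.0, 268.6]
tcp_rot: [3.139, 0.0, 1.411]
ft_force: [0.2, 0.3, -2.4]
opening: 0.146
grip_force: 29.9
[545.3 -86.3 266.9] [-3.1 -0.   1.4]
352 [ 48  49  48  51  52  48  52  52  48  33  26  22  22  30  69 103 112 107
 109 108]
356 [ 54  50  51  54  49  50  54  44  24  17  17  15  32  74 104 112 111 110
 110 112]
360 [ 49  50  52  50  49  53  44  25  28  26  28  42  94 115 111 109 110 112
 111 113]
128
[[317.  153.   34.9   7.5  25.2]
 [316.  153.   33.    7.4  25.6]
 [321.  149.   41.9  -3.4  26.3]
 [321.  153.   42.4   5.9  26.6]
 [314.  153.   29.2   6.5  27.1]
 [321.  150.   41.9  -2.3  27.9]
 [315.  154.   31.2   7.8  28.3]
 [319.  154.   38.7   7.2  28.4]
 [316.  154.   33.    7.   29.1]
 [321.  154.   42.5   5.7  29.9]
 [321.  155.   42.6   8.   30. ]
 [324.  153.   48.    2.7  30.2]
 [324.  151.   
[... 1001 characters left out ...]
 40.9]
 [314.  156.   28.9   2.2  42.1]
 [317.  160.   35.2  10.3  43.5]
 [325.  159.   50.3   2.4  49.4]
 [322.  159.   44.5   2.6  49.7]
 [324.  160.   48.5   4.4  50.1]
 [323.  160.   46.5   2.   53.6]
 [325.  161.   50.5   2.9  55.3]
 [326.  162.   52.5   3.4  57.7]
 [327.  162.   54.5   2.3  59.1]
 [327.  163.   54.6   4.2  59.7]
 [326.  163.   52.6   3.5  60.9]
 [328.  163.   56.5   1.1  63.8]
 [328.  165.   56.7   4.2  66.2]
 [330.  165.   60.7   1.4  69.7]
 [328.  166.   56.8   3.4  70.7]
 [330.  167.   60.9   4.3  72.5]
 [331.  166.   62.8   0.9  73.6]
 [331.  168.   63.    4.   76.1]
 [332.  167.   64.9   0.4  77.5]
 [331.  169.   63.2   5.2  77.8]
 [333.  169.   67.2   3.4  80. ]]
```

The slide holds its place after the pin left. The tip is still at about (66.5, 1, 80) in tool coordinates. Back to the stand, high over the unit.

```bash
python3 steer.py '[[[25, -15, 0, 0, 0], [60, -36, 0, 0, 0], [95, -57, 0, 0, 0], [130, -78, 0, 0, 0], [165, -98, 0, 0, 0]]]'; python3 steer.py '[[[35, -21, 0, 0.02, 0], [65, -40, 0, 0.02, 0], [95, -60, 0, 0.02, 0], [115, -70, 0, 0.02, 0], [124, -75, 0, 0.02, 0]]]'; python3 steer.py '[[[0, 0, 0, 0, 0]]]'; python3 rel.py 420.7 227.7 160 1.392
```

```text
t: 14.65
eef_pos: [473.3, 94.1, 265.3]
tcp_rot: [-3.138, 0.001, 1.412]
ft_force: [1.1, 0.6, -0.2]
opening: 0.147
grip_force: 29.9
t: 15.07
eef_pos: [418.9, 229.0, 265.4]
tcp_rot: [-3.139, 0.001, 1.395]
ft_force: [0.5, -0.4, -0.9]
opening: 0.146
grip_force: 29.9
t: 15.15
eef_pos: [419.7, 228.1, 265.6]
tcp_rot: [-3.14, 0.001, 1.395]
ft_force: [0.2, -0.3, -1.8]
opening: 0.146
grip_force: 29.9
[419.6685588  228.11871189 265.61056865] 1.3950015606478683 -> [-1.000e-01  1.300e+00  1.056e+02] turn 0.003
```

```bash
python3 steer.py '[[[0, 1, 25, 0, 0], [0, 1, 55, 0, 0], [0, 1, 80, 0, 0], [0, 1, 98, 0, 0], [0, 1, 105, 0, 0]]]'; python3 steer.py '[[[0, 0, 0, 0, 0], [0, 0, 0, 0, 0]]]'; python3 - <<'E'
from h import *
np.set_printoptions(precision=1,suppress=True)
p,d=env.read_camera('scene');s=env.state();np.savez('t8.npz',p=p,d=d,eef=s["eef_pos"],rot=s["tcp_rot"])
e,r=s["eef_pos"],s["tcp_rot"];M=R.from_euler("xyz",r).as_matrix();G=e-19*M[:,2];print(e,r)
f,cx,cy,o,C=cam("scene");v,u=np.mgrid[110:190,420:480];D=d[110:190,420:480]
W=o+(np.stack([(u-cx)/f,(v-cy)/f,np.ones_like(D)],-1)*D[...,None])@C.T;P=(W-G)@M
k=(abs(P[...,1])<7)&(P[...,2]>46)&(P[...,2]<88)&(P[...,0]>44)&(P[...,0]<75)&(D>0)
A=np.c_[u[k],v[k],P[k],W[k]];A=A[np.argsort(A[:,4])];print(A[::3]);print(A[-4:])
g=cv2.cvtColor(p,cv2.COLOR_RGB2GRAY).astype(int);print(g[140:160,440:462])
print("hole proj",proj("scene",[433.5,292.7,64]))
E
```

```text
t: 15.57
eef_pos: [421.1, 225.0, 158.8]
tcp_rot: [-3.138, 0.003, 1.391]
ft_force: [0.4, -0.7, -0.8]
opening: 0.146
grip_force: 29.9
t: 15.73
eef_pos: [422.3, 226.0, 161.8]
tcp_rot: [-3.141, 0.0, 1.391]
ft_force: [-0.4, -0.7, -0.5]
opening: 0.142
grip_force: 29.9
[422.5 226.2 162.3] [ 3.1 -0.   1.4]
[[449.  136.   50.    3.1  52.7 434.5 274.8 128.6]
 [448.  137.   48.3   4.1  55.4 435.3 273.  126. ]
 [448.  138.   50.4   1.7  61.8 433.2 275.5 119.5]
 [449.  139.   54.    1.   66.  433.1 279.2 115.4]
 [449.  141.   55.6   2.   72.  434.5 280.6 109.3]
 [450.  142.   59.1   1.8  75.8 434.9 284.1 105.6]
 [450.  143.   60.8   0.5  80.9 433.9 285.9 100.4]
 [451.  145.   64.3   2.7  85.6 436.7 289.   95.8]]
[[450.  143.   60.8   0.5  80.9 433.9 285.9 100.4]
 [451.  144.   63.3   2.6  82.  436.4 288.   99.4]
 [452.  143.   66.1  -0.9  82.1 433.5 291.4  99.2]
 [451.  145.   64.3   2.7  85.6 436.7 289.   95.8]]
[[128 127 125 125 126 119 118 127 130 100  58  84 113 118 116 122 131 132
  131 129 129 128]
 [123 120 119 124 125 130 127 116 114  98  55  72  86  83  81  99 124 130
  130 129 131 131]

[... 1049 characters left out ...]
 57  53  47  45  48  57  67  65  69  67  63  68
   67  62  64  71]
 [ 65  70  68  68  67  69  69  69  59  57  61  65  68  65  63  70  67  68
   62  64  63  60]
 [ 60  72  69  65  69  69  64  66  69  69  65  64  68  70  67  67  67  66
   63  65  66  63]
 [ 60  70  66  71  72  66  68  69  70  68  69  68  66  71  69  65  67  71
   64  65  65  64]
 [ 55  69  71  66  67  70  67  70  67  69  65  69  68  70  66  68  63  67
   67  65  64  67]
 [ 49  66  70  71  70  68  68  67  66  68  71  68  71  66  64  69  68  68
   69  68  69  64]
 [ 48  54  66  70  69  68  71  69  70  68  68  71  69  67  70  71  69  70
   66  63  60  61]]
hole proj (np.float64(448.37480429084474), np.float64(151.83915988845706))
```

The tip is about 35 mm above the stand and 2–4 mm short of the hole centre. The hole projects to (448.4,151.8) and the dark spot is seen there. I correct and go down about 6 mm into the hole.

```bash
python3 steer.py '[[[2, -1, 10, 0, 0], [4, -1.5, 20, 0, 0], [4, -1.5, 28, 0, 0], [4, -1.5, 32, 0, 0], [4, -1.5, 32, 0, 0]]]'; python3 steer.py '[[[0, 0, 3, 0, 0], [0, 0, 6, 0, 0], [0, 0, 9, 0, 0], [0, 0, 9, 0, 0]]]'; python3 rel.py 434 292.7 138.5 1.392;  python3 - <<'E'
from h import *
np.set_printoptions(precision=1,suppress=True)
p,d=env.read_camera('scene');s=env.state();np.savez('t9.npz',p=p,d=d)
e,r=s["eef_pos"],s["tcp_rot"];print(e,s["ft_force"]);M=R.from_euler("xyz",r).as_matrix();G=e-19*M[:,2]
f,cx,cy,o,C=cam("scene");v,u=np.mgrid[130:170,430:470];D=d[130:170,430:470]
W=o+(np.stack([(u-cx)/f,(v-cy)/f,np.ones_like(D)],-1)*D[...,None])@C.T;P=(W-G)@M
k=(abs(P[...,1])<7)&(P[...,2]>46)&(P[...,2]<88)&(P[...,0]>40)&(P[...,0]<75)&(W[...,2]>67)
A=np.c_[u[k],v[k],P[k],W[k]];A=A[np.argsort(A[:,4])];print(A[::2])
print(cv2.cvtColor(p,cv2.COLOR_RGB2GRAY).astype(int)[142:158,438:460])
E
```

```text
t: 16.2
eef_pos: [420.9, 230.5, 128.9]
tcp_rot: [-3.141, 0.001, 1.392]
ft_force: [-0.5, 0.6, -1.3]
opening: 0.141
grip_force: 29.9
t: 16.53
eef_pos: [421.0, 230.6, 120.2]
tcp_rot: [-3.141, 0.0, 1.392]
ft_force: [0.4, -0.6, -1.2]
opening: 0.144
grip_force: 29.9
[421.01099856 230.58636072 120.19410275] 1.391771160414971 -> [ 63.4   1.7 -18.3] turn -0.0
[421.1 230.6 120.4] [ 0.3 -0.4 -1. ]
[[445.  146.   48.5   1.8  52.8 431.5 278.   86.6]
 [444.  147.   47.3   1.7  57.1 431.1 276.8  82.3]
 [446.  147.   52.3   1.1  57.3 431.4 281.9  82.1]
 [446.  149.   54.1   2.1  63.8 432.7 283.4  75.6]
 [445.  149.   52.1   1.   65.4 431.3 281.7  74. ]
 [447.  150.   57.4   2.4  67.1 433.6 286.7  72.3]
 [446.  151.   55.9   2.9  70.6 433.9 285.1  68.8]]
[[104  70  55  52  51  50  55  60  59  66  76  82  73  62  60  59  58  60
  107 133 132 131]
 [ 88  66  63  56  55  52  57  56  65  62  63  65  60  63  65  65  63  62
   96 126 129 131]
 [ 77  62  59  62  62  62  64  63  62  62  65  63  66  66  66  64  66  58
   74 106 128 130]
 [ 66  62  59  58  58  62  58  56  62  66  65  61  63  64  65  61  64  61
[... 436 characters left out ...]
3  49  50  59  68  67  64  67
   64  63  62  73]
 [ 51  44  47  43  49  45  52  52  44  47  62  52  35  52  64  69  66  66
   68  63  65  64]
 [ 48  42  44  48  51  49  60  56  53  52  59  64  40  51  62  67  64  65
   64  67  65  66]
 [ 48  53  48  48  54  66  72  68  65  58  55  59  54  56  68  70  62  69
   66  65  70  64]
 [ 43  46  49  45  55  63  70  67  71  65  65  66  65  66  66  67  64  69
   67  68  66  66]
 [ 39  45  46  45  47  57  70  69  64  68  65  65  70  65  64  67  66  70
   63  67  64  70]
 [ 42  43  42  53  45  59  70  67  70  67  70  65  67  67  70  69  66  66
   68  68  63  67]
 [ 29  44  49  48  47  57  65  67  69  70  67  68  69  63  69  69  70  69
   64  67  69  65]]
```

There's no contact force and the TCP height matches where the levering ended, so the pin is in the hole. Now the reverse arc against the opposite rim to bring the tool upright.

```bash
python3 steer.py '[[[4, 1, -1.5, 0, 0], [8, 1.5, -3, 0, 0], [13, 1.5, -5, 0, 0], [18, 1.5, -7, 0, 0], [18, 1.5, -7, 0, 0]]]'; python3 steer.py '[[[4, 0, -1.5, 0, 0], [8, 0, -3, 0, 0], [12, 0, -4, 0, 0], [15.5, 0, -5, 0, 0], [15.5, 0, -5, 0, 0]]]'; python3 steer.py '[[[4, 0, -0.5, 0, 0], [8, 0, -1, 0, 0], [12, 0, -1, 0, 0], [16.5, 0, -1, 0, 0], [16.5, 0, -1, 0, 0]]]'
```

```text
t: 17.0
eef_pos: [425.9, 248.9, 128.1]
tcp_rot: [3.141, -0.0, 1.392]
ft_force: [-1.4, -2.7, 0.8]
opening: 0.148
grip_force: 30.0
t: 17.42
eef_pos: [428.6, 263.9, 132.7]
tcp_rot: [3.142, 0.0, 1.392]
ft_force: [-0.4, -2.7, 1.7]
opening: 0.146
grip_force: 30.0
t: 17.83
eef_pos: [431.5, 279.9, 133.5]
tcp_rot: [-3.141, 0.0, 1.392]
ft_force: [-1.6, -2.7, 0.5]
opening: 0.146
grip_force: 30.0
```

```bash
python3 steer.py '[[[4, 0, 0.5, 0, 0], [8, 0, 1, 0, 0], [12, 0, 1.5, 0, 0], [15, 0, 2, 0, 0], [15, 0, 2, 0, 0]]]'; python3 rel.py 434 292.7 131 1.392
```

```text
t: 18.25
eef_pos: [434.0, 294.5, 131.5]
tcp_rot: [-3.141, 0.0, 1.392]
ft_force: [-1.6, -3.9, 0.7]
opening: 0.146
grip_force: 30.0
[434.02845446 294.4563551  131.45010959] 1.3919813615687882 -> [-1.7  0.3  0.5] turn -0.0
```

```bash
python3 steer.py '[[[2, 0, 0, 0, 0], [2, 0, 3, 0, 0], [1, 0, 7, 0, 0], [0, 0, 11, 0, 0], [0, 0, 11, 0, 0]]]'; python3 steer.py '[[[0, 0, 3, 0, 0], [0, 0, 6, 0, 0], [0, 0, 9, 0, 0], [0, 0, 12, 0, 0], [0, 0, 12, 0, 0]]]'; python3 - <<'E'
from h import *
np.set_printoptions(precision=1,suppress=True)
p,d=env.read_camera('scene');s=env.state();np.savez('t10.npz',p=p,d=d)
e,r=s["eef_pos"],s["tcp_rot"];M=R.from_euler("xyz",r).as_matrix();G=e-19*M[:,2]
f,cx,cy,o,C=cam("scene");v,u=np.mgrid[120:170,430:470];D=d[120:170,430:470]
W=o+(np.stack([(u-cx)/f,(v-cy)/f,np.ones_like(D)],-1)*D[...,None])@C.T
k=(W[...,2]>66)&(W[...,2]<105)&(abs(W[...,0]-437)<25)&(abs(W[...,1]-292)<25)
A=np.c_[u[k],v[k],W[k]];A=A[np.argsort(-A[:,4])];print(e,len(A));print(A[::max(1,len(A)//30)])
E
```

```text
t: 18.67
eef_pos: [434.2, 294.4, 119.9]
tcp_rot: [-3.141, -0.0, 1.391]
ft_force: [-1.0, -0.1, -0.7]
opening: 0.149
grip_force: 30.0
t: 19.08
eef_pos: [434.0, 294.3, 108.0]
tcp_rot: [-3.141, 0.0, 1.392]
ft_force: [-0.9, -0.3, -0.7]
opening: 0.146
grip_force: 30.0
[434.1 294.3 108.3] 89
[[450.  144.  440.3 282.8 104.8]
 [452.  145.  440.7 288.9 100.8]
 [450.  145.  439.4 284.7  99.5]
 [453.  146.  440.4 292.9  96.1]
 [449.  144.  433.  285.1  95.4]
 [450.  146.  439.  286.1  95. ]
 [450.  147.  440.9 286.   93.6]
 [449.  146.  436.6 285.1  92.1]
 [451.  147.  439.8 289.4  91.7]
 [449.  147.  439.2 284.6  91.6]
 [452.  148.  441.3 292.2  89.5]
 [453.  148.  440.9 295.   88.7]
 [450.  148.  439.8 288.   88. ]
 [448.  148.  438.7 283.5  87.2]
 [452.  149.  441.3 293.4  85.3]
 [448.  146.  429.9 286.9  83.6]
 [451.  149.  439.6 292.   83.3]
 [453.  151.  445.8 295.5  82.8]
 [449.  149.  438.5 287.5  82.5]
 [448.  149.  437.6 285.5  81.5]
 [452.  151.  444.4 293.8  81.2]
 [455.  149.  438.9 303.   81.2]
 [450.  150.  440.6 289.9  80.8]
 [447.  148.  433.8 284.2  80.8]
 [446.  146.  427.  283.5  80.4]
 [447.  150.  439.5 282.8  80.2]
 [448.  150.  439.4 285.5  79.8]
 [447.  145.  423.5 287.3  79.5]
 [449.  150.  439.2 288.2  79.2]
 [446.  149.  435.4 281.7  79.2]
 [451.  152.  445.5 291.7  78.9]
 [454.  151.  442.5 300.4  78.1]
 [450.  151.  441.4 290.6  77.8]
 [449.  152.  444.1 287.4  77.5]
 [453.  152.  444.  298.   76.3]
 [441.  152.  435.  272.3  67.6]
 [446.  155.  445.  282.6  67.1]
 [440.  145.  412.3 275.8  66.9]
 [456.  154.  443.8 308.7  66.7]
 [459.  154.  444.4 316.3  66.5]
 [442.  157.  449.7 271.3  66.5]
 [456.  159.  458.8 304.6  66.3]
 [454.  154.  443.1 303.9  66.3]
 [448.  155.  444.7 288.1  66.2]
 [447.  158.  453.6 283.2  66. ]]
```

Insertion is force-free. The collar reads about z 78–81, which fits the 10 mm still to go. I lower until it seats.

```bash
python3 steer.py '[[[0, 0, 3, 0, 0], [0, 0, 6, 0, 0], [0, 0, 8, 0, 0], [0, 0, 9.5, 0, 0], [0, 0, 9.5, 0, 0]]]'; python3 steer.py '[[[0, 0, 0.5, 0, 0], [0, 0, 1, 0, 0], [0, 0, 1, 0, 0]]]'
```

```text
t: 19.55
eef_pos: [434.1, 294.3, 98.7]
tcp_rot: [-3.141, 0.0, 1.392]
ft_force: [-0.9, 0.4, -1.3]
opening: 0.145
grip_force: 30.0
t: 19.8
eef_pos: [434.2, 294.4, 98.1]
tcp_rot: [3.141, 0.0, 1.392]
ft_force: [0.3, -0.1, -0.6]
opening: 0.145
grip_force: 30.0
```

```bash
python3 steer.py '[[[0, 0, 0.5, 0, 0], [0, 0, 1, 0, 0], [0, 0, 1.5, 0, 0], [0, 0, 1.5, 0, 0]]]'
```

```text
t: 20.13
eef_pos: [434.2, 294.4, 96.5]
tcp_rot: [-3.142, 0.0, 1.392]
ft_force: [-0.5, -0.0, -1.3]
opening: 0.145
grip_force: 30.0
```

```bash
python3 steer.py '[[[0, 0, 0.5, 0, 0], [0, 0, 1, 0, 0], [0, 0, 1.5, 0, 0], [0, 0, 1.5, 0, 0]]]'; python3 steer.py '[[[0, 0, 0.5, 0, 0], [0, 0, 1, 0, 0], [0, 0, 1, 0, 0]]]'
```

```text
t: 20.47
eef_pos: [434.2, 294.4, 95.6]
tcp_rot: [3.141, -0.0, 1.392]
ft_force: [-2.5, -0.3, 6.1]
opening: 0.149
grip_force: 30.0
t: 20.72
eef_pos: [434.2, 294.4, 95.5]
tcp_rot: [3.141, -0.0, 1.392]
ft_force: [-4.6, -2.0, 19.7]
opening: 0.148
grip_force: 30.0
```

Seated on the stand. I ease the pressure off, then open.

```bash
python3 steer.py '[[[0, 0, -1.2, 0, 0], [0, 0, -1.2, 0, 0]]]'; python3 steer.py '[[[0, 0, 0, 0, 0.3], [0, 0, 0, 0, 0.5], [0, 0, 0, 0, 0.6], [0, 0, 0, 0, 0.6], [0, 0, 0, 0, 0.6]]]'; python3 steer.py '[[[0, 0, 0, 0, 0.7], [0, 0, 0, 0, 0.7], [0, 0, 0, 0, 0.7]]]'; python3 steer.py '[[[0, 0, -10, 0, 0.7], [0, 0, -30, 0, 0.7], [0, 0, -60, 0, 0.7], [0, 0, -90, 0, 0.7], [0, 0, -120, 0, 0.7]]]'
```

```text
t: 20.88
eef_pos: [434.3, 294.4, 95.6]
tcp_rot: [3.141, -0.0, 1.392]
ft_force: [0.8, 0.3, 1.2]
opening: 0.144
grip_force: 30.0
t: 21.3
eef_pos: [434.2, 294.4, 95.2]
tcp_rot: [-3.141, 0.0, 1.392]
ft_force: [-0.2, 0.0, 1.4]
opening: 0.438
grip_force: 0.0
t: 21.55
eef_pos: [434.2, 294.4, 95.3]
tcp_rot: [-3.142, 0.0, 1.392]
ft_force: [0.2, 0.3, 0.5]
opening: 0.652
grip_force: 0.0
t: 21.97
eef_pos: [433.9, 294.3, 217.4]
tcp_rot: [3.142, 0.0, 1.392]
ft_force: [-1.5, 0.4, 0.5]
opening: 0.7
grip_force: 0.0
```

```bash
python3 steer.py '[[[-40, 0, -20, 0, 0.7], [-80, 0, -20, 0, 0.7], [-120, 0, -20, 0, 0.7], [-150, 0, -20, 0, 0.7], [-150, 0, -20, 0, 0.7]]]'; python3 - <<'E'
from h import *
np.set_printoptions(precision=1,suppress=True)
p,d=env.read_camera('scene');q,dt=env.read_camera('top');np.savez('t11.npz',p=p,d=d,q=q)
o0=np.load("scene0.npz");t0=np.load("top0.npz")
f,cx,cy,o,C=cam("scene");v,u=np.mgrid[115:170,430:470];D=d[115:170,430:470]
def H(D):
    W=o+(np.stack([(u-cx)/f,(v-cy)/f,np.ones_like(D)],-1)*D[...,None])@C.T
    for lo,hi in((60,64.9),(65.5,72),(75,90),(90,110),(110,130),(130,146),(146,152)):
        k=(W[...,2]>lo)&(W[...,2]<hi)&(abs(W[...,0]-434)<22)&(abs(W[...,1]-292)<22);print(lo,k.sum(),W[k].mean(0) if k.any() else "")
H(o0["d"][115:170,430:470]);print("now");H(D)
def df(a,b,r): 
    x0,y0,x1,y1=r;return np.abs(a[y0:y1,x0:x1].astype(int)-b[y0:y1,x0:x1]).mean()
for n,r in(("jar",(225,225,260,255)),("beaker",(125,230,178,280)),("blade",(200,140,245,195)),("pin",(425,120,470,180)),("slide",(340,165,366,235)),("ref",(500,200,560,250))): print(n,df(p,o0["p"],r))
g=cv2.cvtColor(p,cv2.COLOR_RGB2GRAY).astype(int)
for a in(352,356,360): print(a,g[198:218,a])
E
```

```text
t: 22.38
eef_pos: [406.2, 143.3, 236.3]
tcp_rot: [3.141, 0.001, 1.389]
ft_force: [-0.3, 1.0, 0.3]
opening: 0.701
grip_force: 0.0
60 121 [437.6 290.   63.2]
65.5 48 [437.2 287.9  67.6]
75 33 [437.8 289.4  82.6]
90 41 [437.4 289.3  99.4]
110 47 [438.  289.1 120.1]
130 40 [437.7 289.  139. ]
146 29 [434.2 291.6 148. ]
now
60 120 [437.  288.4  63.3]
65.5 44 [439.2 291.4  67.3]
75 29 [438.5 290.3  82.7]
90 43 [438.3 290.6  99.4]
110 46 [438.7 290.6 119.8]
130 39 [438.  290.4 138.1]
146 32 [435.  292.8 147.9]
jar 2.0885714285714285
beaker 2.067798742138365
blade 8.522962962962962
pin 5.713580246913581
slide 23.74010989010989
ref 2.2065555555555556
352 [ 45  47  51  58  56  58  56  55  50  32  20  25  22  29  79 113 126 121
 123 124]
356 [ 56  57  54  55  52  56  59  48  30  20  22  24  28  78 116 123 122 122
 123 123]
360 [ 55  61  56  55  57  59  48  29  25  25  22  46 101 128 121 123 122 123
 124 125]
```

The tool stands upright at its old height, with its top at z 148. The jar and beaker are unchanged. The blade region differs, probably from the arm or its shadow, so I check that by depth.

```bash
python3 steer.py '[[[0, 0, 0, 0, 0.7], [0, 0, 0, 0, 0.7], [0, 0, 0, 0, 0.7], [0, 0, 0, 0, 0.7]]]' | head -2; python3 - <<'E'
from h import *
a=np.load("scene0.npz");b=np.load("t11.npz")
D0,D1=a["d"][140:195,200:245],b["d"][140:195,200:245]
print("depth diff median",np.median(abs(D0-D1)),"changed px",(abs(D0-D1)>25).sum(),"ratio",b["p"][140:195,200:245].mean()/a["p"][140:195,200:245].mean())
h0,h1=[x["p"][142:175,205:232].astype(np.float32).mean(2) for x in(a,b)]
print(cv2.phaseCorrelate(h0-h0.mean(),h1-h1.mean(),cv2.createHanningWindow((27,33),cv2.CV_32F)))
E
```

```text
t: 22.82
eef_pos: [407.5, 147.5, 235.2]
depth diff median 1.744812 changed px 34 ratio 1.068382184115921
((0.5527533691297855, 0.03479883517622184), 0.8368502703223208)
```

```bash
python3 -c "
from cell import env
print(env.job_done())"
```

```text
the job is handed in; nothing more can be done
None
```

The filter slide is out to its stop (about 48 mm), the pin tool stands upright back in its own hole, the jar, beaker and blade tool show no measurable shift in the images, and the job was handed in at about 23 s.

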